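# Fit the specimen disc into the microscope stage

## Robot

A 7-joint arm with a two-finger parallel gripper is mounted at the origin on the work surface. World frame = base frame: x ahead of the robot, y to its left, z up, the work surface at z = 0. Lengths are in m, angles in rad, forces in N, time in s.
With the tool pointing down it reaches from about 0.425 to 0.95 m from the base axis. Payload 4.7 kg.
Tool frame: the origin (TCP) lies midway between the tips of the shut fingers; the grasp point (between the pads) lies 19 mm behind it; z points along the fingers, y is the line along which they close (so a half turn about z gives the same grasp; the last joint's range is limited). The gripper opens to 85 mm and grips with 20 to 120 N. Pads are 22 mm wide; open, the fingers measure 114 mm over their backs; the gripper's body (76 mm by 85 mm) begins 54 mm behind the grasp point. The pads swing forward as they close: fully open they stand 13 mm farther back than shut.
Start: joints at [1.215, 0.469, -0.049, 1.532, 0.024, 1.141, -0.082], TCP at [0.217, -0.639, 0.231] pointing down, gripper open.
Joint ranges: [-2.59, 2.59], [-0.33, 1.99], [-1.39, 1.29], [0.1, 2.45], [-1.04, 4.18], [0.21, 1.99], [-2.66, 2.66]. Speed limits (rad/s): [2.57, 2.57, 3.14, 3.14, 3.14, 3.14, 3.14].

## Interface

Orientations are given as a 3x3 rotation matrix whose columns are the frame's x, y, z axes.
In Python, from station import r gives the robot as it stands. Calls block until the motion is done:
- r.movep(position, orientation): joint-space move of the TCP to a pose.
- r.servo_line(position, feed=0.15, ori=None): straight line of the TCP; ori=None keeps the orientation; feed is the mean speed in m/s.
- r.move_joints(angles): joint-space move.
- r.set_gripper(opening): finger opening in m; the grip force is fixed at half the most; returns when the fingers have stopped.
- r.wait(seconds).
- r.solve_ik(position, orientation): joint angles nearest the present ones, or None.
- r.read_state(): the state.
- r.get_image(name): name is "scene" or "top"; returns the picture (384x512x3 uint8, red, green, blue); there is no depth.
- r.camera_info(name): a dict with "fx", "fy", "cx", "cy" (pixels), "k1" (the pictures are not rectified: a ray, as slopes to the right and down, at radius r is drawn at 1 + k1 r^2 times it, then the intrinsics apply), "rvec" (rotation vector, rad) and "tvec" (3), from world to camera coordinates, as OpenCV has them. Camera axes: x right, y down, z forward; pixel columns grow to the right and rows downward; lengths in m; the calibration is good to about 2 mm. A picture is of the moment at which its call begins. camera_info takes no time and is no camera call.
A pose or a line that the arm cannot do raises r.IKError and nothing moves.
- r.finish_job(): hands the job in; it is judged then, once.
The state is a dict: "t": time; "qpos": joint angles; "dq": joint speeds; "joint_torque": joint torques, N m; "eef_pos": TCP position; "eef_rot": TCP orientation; "contact_force": force on the tool from outside, world axes, zero at the start; "ft_torque": the same for the moment, N m; "gripper_width": finger opening in m; "grasp_force": force on a finger pad.
Only numpy, scipy, OpenCV 4.12 (cv2) and the standard library are available. Lean on these libraries where they do the work, as an engineer would, in place of code of your own. Each camera call takes 0.05 s, during which the arm holds its last target. There are 200 camera calls.

## Task

In the white microscope stage, draw the locking bolt fully back, then fit the one knobbed disc that matches the round seat: slip its edge under the fixed dark bar with the disc tilted, level it, and let it lie flat at the bottom of the seat. Then push the bolt fully home, so that it comes right out of its bore over the disc, and let go. Leave the other two discs, the bottle and the loupe where they are.

Things in the scene. Friction and masses are not known exactly. Their poses are not given: they have to be found in the camera images.
- stage: White fixed microscope stage plate, 176 x 130 x 22 mm, on the bench. Origin on the bench under the centre of its round seat; x points from the seat to the locking bolt, z up. Plate spans x -62 to 114 mm, y -65 to 65 mm.
- seat (a point): Centre of the floor of the round seat (counterbore), 13 mm above the bench; axes as the stage's. 67 mm diameter, 9 mm deep (the right disc ends 3 mm below the plate's top). The bar bars a level disc: it goes in tilted about 11 to 15 degrees, low edge slid down under the bar to the wall, then levelled. Beside the low edge its flanks must clear the seat's rim.
- bar (a point): Fixed dark steel hold-down bar across the seat's -x side. Site: middle of its lower inner edge, 25.5 mm from the seat's axis, 9 mm above the seat's floor. It lies on the plate, is 104 mm long in y, 6 mm thick (top 28 mm above the bench), spans stage x -50 to -25.5 mm, so overhangs the seat by 8 mm.
- lug (a point): Mouth, on the seat side, of the bolt's bore in a fixed aluminium lug: stage x 47.5 to 67.5 mm, 26 mm wide in y, top 40 mm above the bench. Site: on the bore's axis, 28.5 mm above the bench. The bolt (9 mm rod) slides in it along the stage's x.
- bolt (a joint): Travel of the locking bolt, m: 0 = fully back (nose in the lug, seat free), 0.028 = fully home against its stop (nose 10 mm inside the seat's edge, 2 mm above the plate). Grows towards the seat (stage -x). About 2 N friction, no spring. Starts part-way in.
- bolt_grip (a point): The bolt's handle: upright dark round post, 12 mm diameter, moving with the bolt, top 68 mm above the bench. Site: on its axis, 56 mm above the bench. Its axis is at stage x = 102.5 mm minus the bolt's travel; at home it is 7 mm from the lug, so grip it above the lug's top (40 mm), or push it from behind.
- disc_a_center (a point): THE DISC TO FIT: plain aluminium disc, 64 mm diameter, 6 mm thick, with a dark round knob (18 mm diameter, 26 mm tall) standing at the centre of its top; 32 mm tall in all. Loose, flat on the bench, knob up. Site: on its axis 16 mm above its underside; z = axis, up. Middle size of the three discs; about 0.09 kg.
- disc_b_center (a point): Other disc, too small: 50 mm diameter, 6 mm thick, with a dark round knob (18 mm diameter, 26 mm tall) standing at the centre of its top; 32 mm tall in all. Loose, flat on the bench, knob up. Site: on its axis 16 mm above its underside; z = axis, up. Leave it alone.
- disc_c_center (a point): Other disc, too large: 80 mm diameter, 6 mm thick, with a dark round knob (18 mm diameter, 26 mm tall) standing at the centre of its top; 32 mm tall in all. Loose, flat on the bench, knob up. Site: on its axis 16 mm above its underside; z = axis, up. Leave it alone.
- bottle_center (a point): Loose amber bottle standing upright among the discs, 44 mm diameter, 115 mm tall; the point is half-way up. Leave it alone.
- loupe_center (a point): Loose black eye loupe, 36 mm diameter, 30 mm tall, standing on the bench; the point is half-way up. Leave it alone.
- rack: Fixed black tool block, 90 mm (its x) x 36 mm (its y) x 45 mm, with thin tools standing up to 75 mm above the bench. Origin under its centre. An obstacle only.
There are look-alikes about, which are no part of the job. Of the things like the stage, leave any that is yellow; of the rest the smaller one is meant.

How it is judged:
By the outcome, as a careful person would: the job done as asked, in the order asked, and still so for the second after the job is handed in, with the robot touching nothing.
It also fails if it takes over 56 s, if anything falls off the work surface, if the arm or the gripper's body presses on something with over 40 N, if the wrist force passes 120 N, or if a joint passes its speed limit or range.

## Working session

There is one attempt and no reset: what is moved stays moved. The work goes in short steps, each a Python script; the robot and the scene stay as the last script left them, time stands still between calls to the robot, and variables do not carry over. Pictures are saved under pics/ and viewed, at most 10 in all, crops included, and the job is handed in when it is done.

```bash
mkdir -p pics; ls; python3 - <<'E'
from station import r
import cv2,numpy as np
for n in("scene","top"):
    im=r.get_image(n); cv2.imwrite(f"pics/{n}0.png",im[:,:,::-1])
    cv2.imwrite(f"pics/{n}0x.png",cv2.resize(im[:,:,::-1],(800,600),interpolation=cv2.INTER_CUBIC))
    print(r.camera_info(n))
print(r.read_state())
E
```

```text
pics
{'fx': 480.2940885294957, 'fy': 480.2940885294957, 'cx': 256.9260927111318, 'cy': 193.8584173718916, 'k1': -0.1395674778046633, 'rvec': array([ 0.78668368,  2.60794827, -1.0787137 ]), 'tvec': array([ 0.46874144, -0.20384067,  1.41145086])}
{'fx': 472.0391352523233, 'fy': 472.0391352523233, 'cx': 245.1359785240881, 'cy': 182.38449482219977, 'k1': 0.024161096488050118, 'rvec': array([ 2.16597614, -2.23272023,  0.05681543]), 'tvec': array([0.07249912, 0.59987843, 1.13666918])}
{'t': 0.1, 'qpos': array([ 1.21510155,  0.46938039, -0.04861162,  1.53355205,  0.02411872,
        1.14101519, -0.08231688]), 'dq': array([ 0.00123342, -0.00051728,  0.00062136, -0.0020517 ,  0.00037437,
       -0.00101681, -0.00066343]), 'joint_torque': array([ 1.61097145e-03, -5.11517143e+01, -4.62467805e-02, -2.38392109e+01,
        1.08169726e-02,  4.37105817e-03,  8.85918070e-06]), 'eef_pos': array([ 0.21653252, -0.63877905,  0.2303627 ]), 'eef_rot': array([[ 9.47065069e-01,  3.21041045e-01, -6.34466163e-04],
       [ 3.21041664e-01, -9.47063633e-01,  1.65088184e-03],
       [-7.08790006e-05, -1.76718259e-03, -9.99998436e-01]]), 'contact_force': array([ 0.20617447, -0.0862365 ,  0.13716395]), 'ft_torque': array([ 0.00612564, -0.03252153, -0.01558252]), 'grasp_force': 0.0, 'gripper_width': 0.08544845035424516}
```

View pics/scene0x.png

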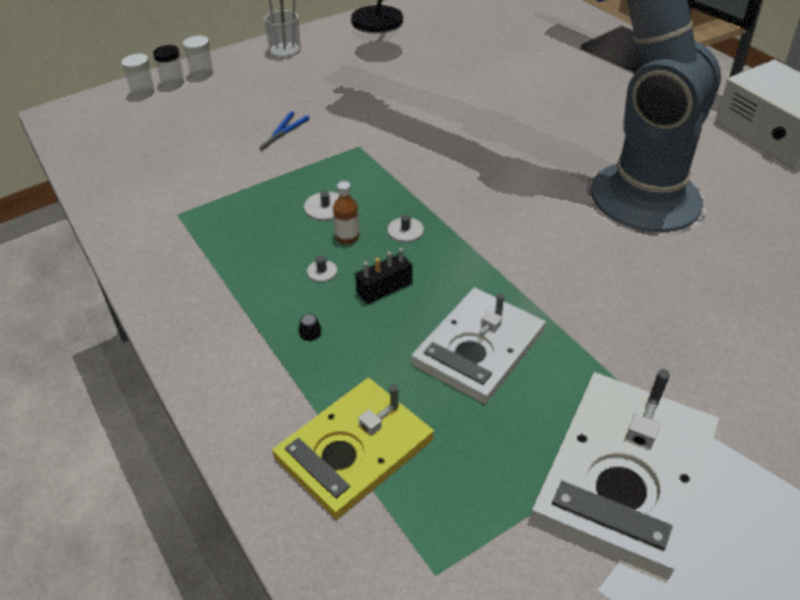

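View pics/top0x.png

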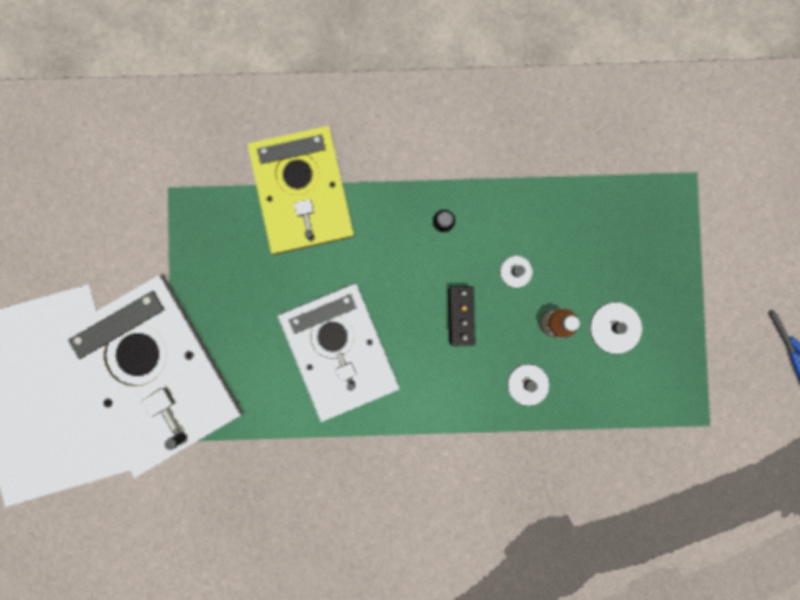

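The candidate stages in the top view at 800x600 are yellow (300,190), large white (155,375) and small white (338,352). The small white one fits, since yellow is excluded and it is the smaller of the rest. The candidate discs are (516,271), (528,385) and (616,328). (528,385) looks like the middle size, and I'll check that by measuring and in one crop.

```bash
cat > h.py <<'E'
from station import r
import cv2,numpy as np
def cam(n):
    c=r.camera_info(n); K=np.array([[c['fx'],0,c['cx']],[0,c['fy'],c['cy']],[0,0,1]])
    return K,np.array([c['k1'],0,0,0,0.]),cv2.Rodrigues(c['rvec'])[0],np.array(c['tvec'])
def ray(n,px,z):   # pixels -> world points on plane z
    K,d,R,t=cam(n); u=cv2.undistortPoints(np.asarray(px,float).reshape(-1,1,2),K,d)[:,0]
    D=np.c_[u,np.ones(len(u))]@R; C=-R.T@t
    return (C+D*((z-C[2])/D[:,2])[:,None])[:,:2]
def proj(n,P):
    K,d,R,t=cam(n); return cv2.projectPoints(np.asarray(P,float).reshape(-1,1,3),R,t,K,d)[0][:,0]
def conts(mask,amin):
    c,_=cv2.findContours(mask.astype(np.uint8),cv2.RETR_EXTERNAL,cv2.CHAIN_APPROX_NONE)
    return [k for k in c if cv2.contourArea(k)>amin]
def rect(n,c,z):
    w=ray(n,c[:,0],z); (x,y),(a,b),th=cv2.minAreaRect((w*1000).astype(np.float32)); return np.round([x,y,a,b,th],1)
E
python3 - <<'E'
from h import *
for n in("scene","top"):
    im=cv2.imread(f"pics/{n}0.png"); hsv=cv2.cvtColor(im,cv2.COLOR_BGR2HSV); s=hsv[...,1].astype(int); v=hsv[...,2].astype(int)
    print(n,"white")
    m=(s<25)&(v>150)
    for c in conts(m,60):
        print(cv2.boundingRect(c),cv2.contourArea(c),'z22',rect(n,c,.022),'z6',rect(n,c,.006))
    print("dark")
    for c in conts((v<95)&(s<110),40):
        print(cv2.boundingRect(c),cv2.contourArea(c),'z28',rect(n,c,.028),'z13',rect(n,c,.013))
im=cv2.imread("pics/top0.png")
a=cv2.resize(im[175:275,170:260],(540,600),interpolation=cv2.INTER_CUBIC);b=cv2.resize(im[160:265,305:415],None,fx=2.36,fy=2.36,interpolation=cv2.INTER_CUBIC)
o=np.zeros((600,800,3),np.uint8);o[:,:540]=a;o[:b.shape[0],540:540+b.shape[1]]=b[:,:260];
im=cv2.imread("pics/scene0.png");b=cv2.resize(im[120:220,190:294],(260,250));o[300:550,540:]=b
cv2.imwrite("pics/crop1.png",o)
E
```

```text
scene white
(15, 268, 63, 69) 2364.0 z22 [1102.3   17.1  157.6  130.3   78.9] z6 [1104.     4.2  160.6  132.8   78.9]
(230, 262, 18, 12) 75.0 z22 [710.5 157.8  36.8  24.9  11.9] z6 [704.7 147.5  37.5  25.4  11.9]
(0, 247, 27, 47) 384.0 z22 [1133.4 -106.3  126.    61.6   88.3] z6 [1135.7 -121.6  128.4   62.7   88.3]
(264, 184, 85, 69) 2915.5 z22 [501.4 123.4 176.4 130.7  20.9] z6 [491.7 112.5 179.7 133.2  20.9]
(197, 167, 19, 12) 84.0 z22 [ 626.2 -140.5   41.2   46.7   64.5] z6 [ 618.9 -156.5   42.    47.6   64.5]
(449, 152, 30, 21) 105.5 z22 [ 27.2 211.4  72.7  76.8  28.8] z6 [  8.4 202.1  74.1  78.2  28.8]
(248, 140, 23, 13) 145.5 z22 [ 452.6 -154.3   51.6   60.2   56. ] z6 [ 441.9 -170.5   52.6   61.4   56. ]
(195, 123, 21, 17) 156.5 z22 [ 544.  -298.8   75.2   54.5   51.6] z6 [ 535.1 -317.8   76.6   55.5   51.6]
(442, 85, 48, 35) 377.0 z22 [-188.1   -2.3  132.   185.9   82.1] z6 [-211.   -15.6  134.5  189.4   82.1]
(46, 72, 466, 312) 57539.0 z22 [ 606.5   -7.4  868.4 1386.    22.4] z6 [ 598.8  -20.8  884.9 1412.4   22.4]
(248, 64, 51, 23) 176.5 z22 [ 208.  -440.3   34.3  214.1   1
[... 3737 characters left out ...]
88.2]
(492, 199, 17, 29) 63.5 z28 [ 510.9 -552.5   71.7   10.7   23.4] z13 [ 510.5 -560.6   72.6   10.8   23.4]
(49, 199, 30, 29) 70.0 z28 [539.1 486.3  31.2  91.4  40.9] z13 [539.  491.9  31.6  92.6  40.9]
(343, 195, 15, 19) 107.5 z28 [ 544.5 -193.1   27.5   44.    68. ] z13 [ 544.4 -196.5   27.9   44.6   68. ]
(286, 182, 18, 39) 616.0 z28 [552.8 -62.9  40.9  91.4  88. ] z13 [552.9 -64.6  41.4  92.6  88. ]
(104, 177, 51, 87) 77.0 z28 [520.3 334.3 238.7   4.5  28.9] z13 [519.9 337.9 241.8   4.5  28.9]
(277, 134, 14, 15) 149.5 z28 [698.5 -41.4  31.4  34.1  88.1] z13 [700.5 -42.8  31.9  34.5  88.1]
(182, 103, 17, 17) 216.0 z28 [778.2 182.6  38.7  39.1  88.5] z13 [781.3 184.2  39.2  39.6  88.5]
```

View pics/crop1.png

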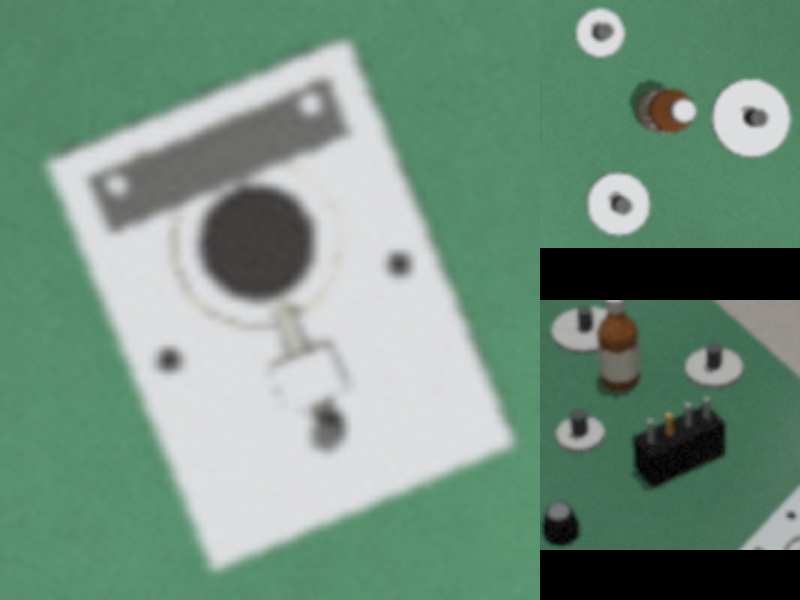

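The crop shows the small white stage with its bar at crop (220,155), seat hole at (257,243) and bolt post at (325,430). Disc A at right crop (618,204) measures about 63 mm. The other two measure about 50 mm and 80 mm, so both identities are confirmed. Stage x points to about 200.9° (towards the robot), with the seat near (525.5,134.5) mm. The two cameras disagree by about 4 mm in y on the stage and on the discs alike. Next I'll locate the bolt post.

```bash
cat >> h.py <<'E'
TH=np.radians(200.9); X=np.array([np.cos(TH),np.sin(TH),0]); Y=np.array([-X[1],X[0],0]); Z=np.array([0,0,1.])
S=np.array([.5255,.1345,0])          # stage origin (bench under seat)
def stage(p): d=np.asarray(p)-S[:2]; return np.c_[d@X[:2],d@Y[:2]]
def W(x,y,z): return S+(x*X+y*Y)*1e-3+Z*z*1e-3   # stage mm -> world
def ori(t=0):  # tool down, closing along stage y, leaning t deg towards stage -x
    a=np.radians(t); z=-(Z*np.cos(a)-X*np.sin(a)); return np.c_[np.cross(Y,z),Y,z]
def F(): s=r.read_state(); f=s['contact_force']; return np.round([s['t'],f@X,f@Y,f@Z],1)
def P(): s=r.read_state(); d=(s['eef_pos']-S)*1000; return np.round([d@X,d@Y,d@Z],2)
E
python3 - <<'E'
from h import *
for n,box in(("scene",(310,180,330,205)),("top",(215,232,235,256))):
    im=cv2.imread(f"pics/{n}0.png"); x0,y0,x1,y1=box
    v=im.max(2)[y0:y1,x0:x1]; ys,xs=np.nonzero(v<110); print(n,len(xs),xs.min()+x0,xs.max()+x0,ys.min()+y0,ys.max()+y0)
    # top end of the post
    k=(ys<ys.min()+4) if n=="scene" else (ys>ys.max()-5)
    c=np.array([xs[k].mean()+x0,ys[k].mean()+y0]); c2=c.copy(); print(c, stage(ray(n,[c],.066))*1000)
    print(np.round(proj(n,[np.r_[W(x,0,z)] for x in(102.5,85,74.5) for z in(34,68)]),1).tolist())
print(r.read_state()['qpos'])
for p,t in((W(85,0,120),0),(W(85,0,44),0),(W(103,0,44),0),(W(0,0,24),0),(W(0,0,30),13),(np.array([.4416,-.1683,.008]),0)):
    q=r.solve_ik(p,ori(t)); print(None if q is None else np.round(q,2))
E
```

```text
scene 64 317 323 187 201
[320.   188.75] [[82.0845271   2.79672476]]
[[324.1, 193.8], [325.4, 183.7], [320.5, 198.0], [321.7, 187.9], [318.3, 200.5], [319.5, 190.5]]
top 13 223 226 243 247
[224.38461538 244.84615385] [[74.49289196  1.12229285]]
[[229.0, 254.8], [228.6, 256.4], [226.2, 248.0], [225.6, 249.3], [224.5, 243.9], [223.9, 245.1]]
[ 1.21510155  0.46938039 -0.04861162  1.53355205  0.02411872  1.14101519
 -0.08231688]
[ 0.37  0.38 -0.83  2.11  0.38  0.81 -1.9 ]
[ 0.17  0.47 -0.61  2.17  0.45  0.63 -1.96]
[ 0.19  0.45 -0.61  2.21  0.45  0.61 -1.96]
[ 0.08  0.59 -0.53  1.99  0.46  0.68 -1.95]
[ 0.07  0.68 -0.57  1.83  0.4   0.99 -1.9 ]
[ 0.47  0.49 -0.24  2.17  0.24  0.5  -1.16]
```

```bash
python3 - <<'E'
from h import *
r.movep(W(81,0,110),ori()); print(P(),F())
r.set_gripper(.05)
r.servo_line(W(81,0,46),feed=.08); print(P(),F())
print(r.set_gripper(0.0)); s=r.read_state(); print(s['gripper_width'],s['grasp_force'],P(),F())
im=r.get_image("scene"); cv2.imwrite("pics/b1.png",cv2.resize(im[150:280,240:400,::-1],(640,520),interpolation=cv2.INTER_CUBIC))
E
```

```text
[ 80.85   0.76 110.01] [ 2.9 -0.1 -1.1 -0.6]
[80.61 -0.11 46.28] [ 4.3 -0.1 -0.5  0. ]
False
0.009506506609795738 58.56020450592041 [80.68  0.3  46.5 ] [4.7 2.3 1.1 6.1]
```

View pics/b1.png

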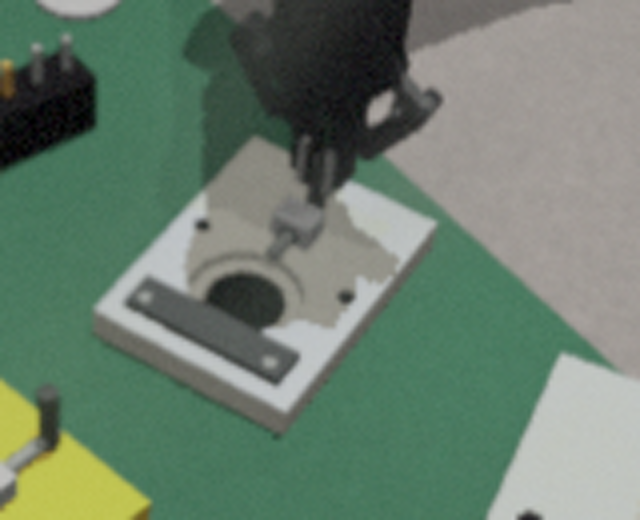

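The bolt post is gripped (fingers at 640-view (315,185), holding it at about 58 N) with little side force, so the stage y estimate is within about 0.5 mm. Now I'll draw it back, watching the force.

```bash
python3 - <<'E'
from h import *
x=81
while x<114:
    x+=3 if x<96 else 1
    r.servo_line(W(x,0.3,46.3),feed=.06); f=F(); print(x,P(),f)
    if abs(f[1])>14: break
im=r.get_image("scene"); cv2.imwrite("pics/b2.png",cv2.resize(im[150:280,240:400,::-1],(640,520),interpolation=cv2.INTER_CUBIC))
print(r.read_state()['gripper_width'])
E
```

```text
84 [83.66  0.31 46.55] [ 5.  -0.8  0.9  3. ]
87 [86.78  0.3  46.54] [ 5.3 -0.7  0.7  4. ]
90 [90.01  0.28 46.51] [ 5.5 -0.9  1.   6.3]
93 [93.12  0.27 46.5 ] [ 5.8 -1.2  0.3  6. ]
96 [96.31  0.29 46.5 ] [ 6.  -1.1  0.5  6.7]
97 [97.17  0.29 46.5 ] [ 6.3 -1.   1.2  6.1]
98 [98.1   0.28 46.5 ] [ 6.5 -1.3  0.6  6. ]
99 [99.1   0.27 46.48] [ 6.8 -2.3  1.1  6.2]
100 [100.1    0.28  46.49] [ 7.  -1.7  0.9  6.4]
101 [101.1   0.3  46.5] [ 7.3 -1.8  0.6  6.2]
102 [102.1   0.3  46.5] [ 7.5 -1.7  1.3  6.3]
103 [103.1    0.29  46.5 ] [ 7.8 -1.3  1.5  6.2]
104 [104.09   0.29  46.49] [ 8.  -1.5 -0.   6.2]
105 [104.34   0.29  46.51] [ 8.3 -4.5  0.9  3.3]
106 [104.35   0.29  46.56] [ 8.5 -6.6  0.7  1.7]
107 [104.44   0.3   46.57] [  8.8 -10.3   2.2  -3. ]
108 [104.45   0.27  46.61] [  9.  -10.7   1.5  -5.7]
109 [104.49   0.26  46.65] [  9.3 -13.    1.9  -9.5]
110 [104.55   0.26  46.68] [  9.5 -16.6   1.  -13.1]
0.009680593572281213
```

View pics/b2.png

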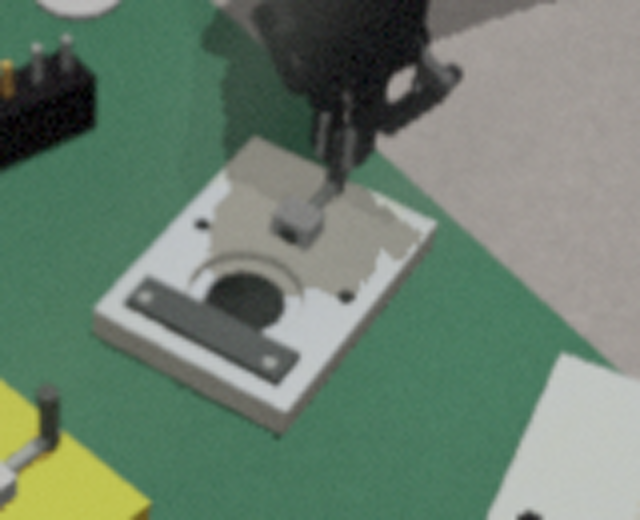

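The bolt is now hard against its back stop: force rises at 104.4 mm, and the nose is inside the lug, whose empty bore shows at (290,235). I'll release it and fetch disc A.

```bash
python3 - <<'E'
from h import *
r.servo_line(W(104.4,0.3,46.3),feed=.06)
r.set_gripper(.05); print(P(),F())
r.servo_line(W(104.4,0.3,110),feed=.15)
D=np.array([.4416,-.1683,0])
r.movep(D+[0,0,.09],ori()); print(r.read_state()['eef_pos'],F())
im=r.get_image("scene"); cv2.imwrite("pics/b3.png",im[:,:,::-1])
r.servo_line(D+[0,0,.0095],feed=.08); print(r.read_state()['eef_pos'],F())
r.set_gripper(0.); s=r.read_state(); print(s['eef_pos'],s['gripper_width'],s['grasp_force'],F())
r.servo_line(D+[0,0,.06],feed=.08); r.wait(.2); s=r.read_state(); print(s['eef_pos'],s['gripper_width'],s['grasp_force'],F())
o=[]
for n,b in(("scene",(210,90,310,190)),("top",(290,190,390,290))):
    im=r.get_image(n); cv2.imwrite(f"pics/d_{n}.png",im[:,:,::-1]); o.append(cv2.resize(im[b[1]:b[3],b[0]:b[2],::-1],(400,400),interpolation=cv2.INTER_CUBIC))
cv2.imwrite("pics/b4.png",np.hstack(o))
E
```

```text
[105.09   0.27  46.01] [10.3  0.2  0.6 -0.8]
[ 0.44179629 -0.16659073  0.08980766] [11.9 -0.4 -0.5  0.8]
[ 0.44203894 -0.16841389  0.00990292] [13.1 -0.5 -0.1 -0.5]
[ 0.4418603  -0.16848095  0.01007211] 0.015713467861721175 58.4368371963501 [13.5  1.2 -0.8  6. ]
[ 0.44128063 -0.16811758  0.05954884] 0.01573872903513872 58.50555181503296 [14.5 -0.1 -0.2 -1.6]
```

View pics/b4.png

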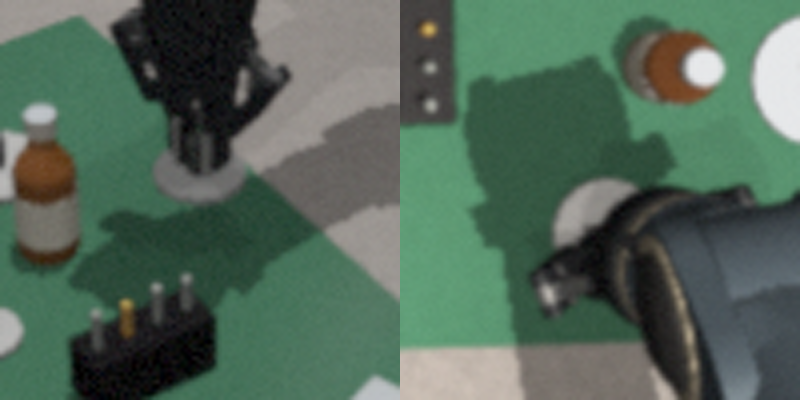

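Disc A is held level by its knob, seen at (200,170) in the left view, and the bottle and other discs are undisturbed. The grip point is 10.1 mm above the underside. Next I'll tilt it 12.5°, go above the seat and down to just short of the bar.

```bash
cat >> h.py <<'E'
HG=10.07
def T(bx,bz,t):  # TCP (stage mm) for low bottom edge at (bx, bz above seat floor), tilt t deg
    a=np.radians(t); u=np.array([np.cos(a),np.sin(a)]); n=np.array([-u[1],u[0]])
    c=np.array([bx,bz])+32*u+HG*n; return W(c[0],0.3,c[1]+13)
def low(t):  # present low edge from the reported TCP
    a=np.radians(t); u=np.array([np.cos(a),np.sin(a)]); n=np.array([-u[1],u[0]])
    p=P(); return np.round(np.array([p[0],p[2]-13])-32*u-HG*n,2)
E
python3 - <<'E'
from h import *
t=12.5; a=np.radians(t); c,s=np.cos(a),np.sin(a)
D=np.array([.4416,-.1683,0])
r.servo_line(D+[0,0,.12],feed=.15)
L=14; B=np.array([-32,.5])
b=B+L*np.array([c,s])
r.movep(T(b[0],b[1]+55,t),ori(t)); r.servo_line(T(b[0],b[1]+12,t),feed=.1); r.wait(.2); print(low(t),F())
r.servo_line(T(b[0],b[1],t),feed=.03); r.wait(.2); print(b,low(t),P(),F())
im=r.get_image("scene"); cv2.imwrite("pics/s1.png",cv2.resize(im[160:270,250:380,::-1],(709,600),interpolation=cv2.INTER_CUBIC))
E
```

```text
[-18.82  16.08] [17.1 -0.3 -0.2 -1.4]
[-18.3318559   3.5301546] [-18.44   3.65] [10.62  0.28 33.41] [17.9 -0.   0.2 -1.1]
```

View pics/s1.png

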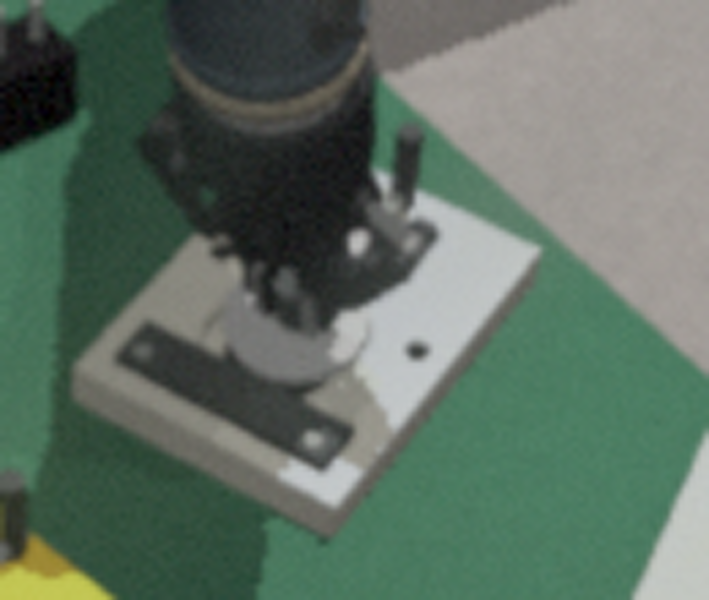

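The disc is over the seat with its low edge at (290,380), just short of the bar, and nothing is touching. Now I'll slide it under until it meets the wall.

```bash
python3 - <<'E'
from h import *
t=12.5; a=np.radians(t); u=np.array([np.cos(a),np.sin(a)]); B=np.array([-32,.5])
L=14
while L>-3:
    L-=2 if L>4 else .75
    b=B+max(L,0)*u+[min(L,0),0]
    r.servo_line(T(*b,t),feed=.04); r.wait(.1); f=F(); print(round(L,2),b.round(2),low(t),P()[1],f)
    if np.abs(f[1:]).max()>5: break
E
```

```text
12 [-20.28   3.1 ] [-20.27   3.08] 0.28 [18.3 -0.3  0.9 -0.7]
10 [-22.24   2.66] [-22.23   2.64] 0.31 [18.6 -0.2 -0.7 -1.3]
8 [-24.19   2.23] [-24.18   2.19] 0.28 [19.  -0.8  0.6 -1. ]
6 [-26.14   1.8 ] [-26.12   1.78] 0.3 [19.3 -0.5 -0.6  0.1]
4 [-28.09   1.37] [-28.1    1.36] 0.32 [19.7 -0.1 -0.1 -1.2]
3.25 [-28.83   1.2 ] [-28.78   1.17] 0.3 [20.   0.3  0.  -0.8]
2.5 [-29.56   1.04] [-29.56   1.02] 0.28 [20.4 -0.2 -0.3 -0.4]
1.75 [-30.29   0.88] [-30.33   0.9 ] 0.31 [20.7 -0.2  0.7 -1.6]
1.0 [-31.02   0.72] [-31.05   0.71] 0.29 [21.1  0.   0.2 -0.7]
0.25 [-31.76   0.55] [-31.75   0.53] 0.28 [21.4 -0.6 -0.2 -1.6]
-0.5 [-32.5   0.5] [-32.47   0.49] 0.28 [21.8 -0.   0.4 -1.4]
-1.25 [-33.25   0.5 ] [-33.16   0.46] 0.3 [22.1  0.1  0.4 -0.9]
-2.0 [-34.    0.5] [-33.36   0.44] 0.31 [22.5  3.4  0.   0.5]
-2.75 [-34.75   0.5 ] [-33.54   0.43] 0.29 [22.8  4.4  0.2  1.4]
-3.5 [-35.5   0.5] [-33.62   0.43] 0.33 [23.2  6.5  0.7  3.1]
```

Wall contact comes at a reported −33.3 mm against an expected −32.2 mm, a 1.1 mm offset that is consistent. I'll back off slightly and level it about the low edge.

```bash
python3 - <<'E'
from h import *
r.servo_line(T(-33.1,.45,12.5),feed=.04)
for t in(10,7.5,5,2.5,0):
    r.servo_line(T(-33.05,.45,t),feed=.03,ori=ori(t)); r.wait(.1); f=F(); print(t,low(t),P()[1],f)
    if np.abs(f[1:]).max()>12: break
im=r.get_image("scene"); cv2.imwrite("pics/s2.png",cv2.resize(im[160:270,250:380,::-1],(709,600),interpolation=cv2.INTER_CUBIC))
E
```

```text
10 [-33.62   0.64] 0.33 [23.8  1.6  0.3 -0.4]
7.5 [-33.81   0.65] 0.32 [24.1  1.6 -0.1 -0.4]
5 [-33.96   0.67] 0.3 [24.5  0.9  0.4 -1.4]
2.5 [-34.15   0.76] 0.35 [24.8 -0.1  0.8 -0.5]
0 [-34.18   0.77] 0.3 [25.2  0.1 -0.5 -0.6]
```

View pics/s2.png

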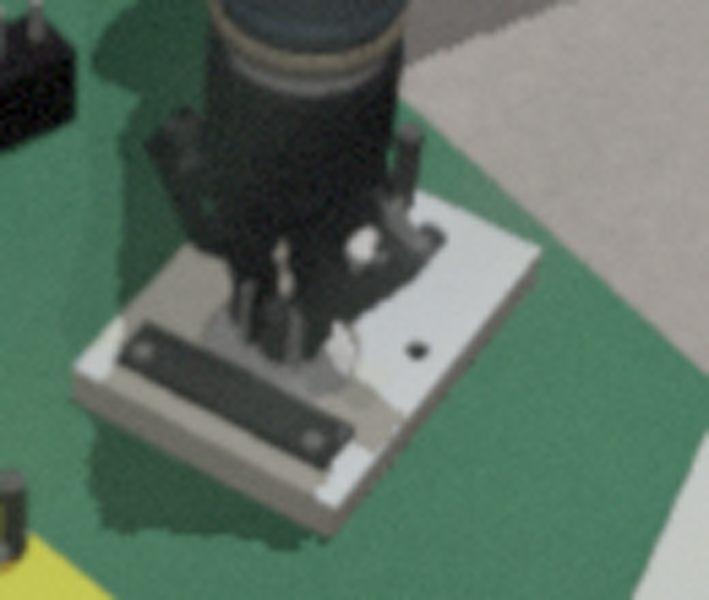

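The disc looks level in the seat with its low edge under the bar (240–340, 380). The reported pose lags the command, so I'll check the settled tilt and then press gently to the floor.

```bash
cat >> h.py <<'E'
def tilt(): z=r.read_state()['eef_rot'][:,2]; return np.round(np.degrees([np.arctan2(z@X,-z@Z),np.arctan2(z@Y,-z@Z)]),2)
E
python3 - <<'E'
from h import *
print(low(0),tilt(),F()); r.wait(.3); print(low(0),tilt(),F())
z=.4
while z>-3:
    z-=.6; r.servo_line(T(-33.1,z,0),feed=.03); r.wait(.15); f=F(); print(round(z,1),low(0),tilt(),f)
    if f[3]>5: break
E
```

```text
[-34.16   0.72] [-0.05 -0.02] [25.2 -0.6 -0.  -0.9]
[-33.21   0.43] [ 0.   -0.01] [25.5 -0.7 -0.3 -1.1]
-0.2 [-33.28   0.05] [-0.02  0.01] [25.9  1.1 -0.2  3.1]
-0.8 [-3.329e+01  2.000e-02] [-0.02  0.04] [26.3  2.3 -0.3  8.5]
```

The underside bottoms at 0.02 mm above the seat floor with 0.02° of tilt, so it is seated. I'll release, lift and look.

```bash
python3 - <<'E'
from h import *
r.servo_line(T(-33.2,0,0),feed=.03)
r.set_gripper(.045); p=P(); print(p,F())
r.servo_line(W(p[0],.3,90),feed=.1); print(F())
r.movep(W(104.4,0.3,110),ori()); print(F())
o=[]
for n,b in(("scene",(260,170,360,270)),("top",(165,165,265,265))):
    im=r.get_image(n); o.append(cv2.resize(im[b[1]:b[3],b[0]:b[2],::-1],(400,400),interpolation=cv2.INTER_CUBIC))
cv2.imwrite("pics/s3.png",np.hstack(o))
E
```

```text
[-1.14  0.28 22.93] [27.  -1.  -0.4  0.2]
[27.8  0.6  0.3 -0.5]
[28.3 -0.4  1.2  0.3]
```

View pics/s3.png

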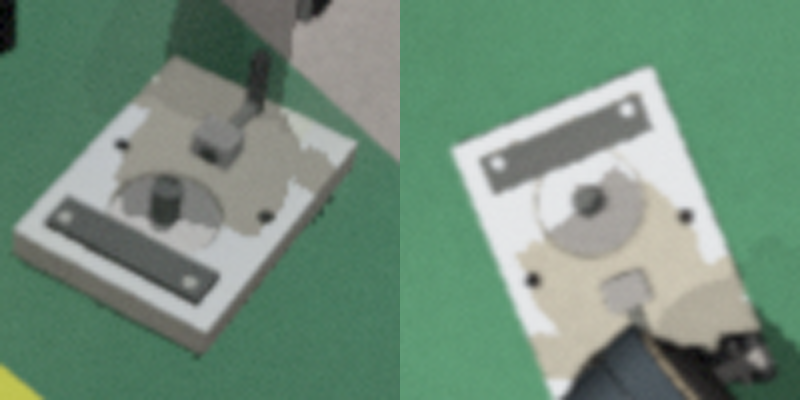

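The disc lies flat in the seat, knob upright at (165,200) and under the bar, and the bolt is still back. Now I'll push the bolt home until the force rises, expecting TCP near 76.4 mm.

```bash
python3 - <<'E'
from h import *
r.servo_line(W(104.4,0.3,46.5),feed=.1); r.wait(.2); print(P(),F())
r.set_gripper(0.); print(P(),F(),r.read_state()['gripper_width'])
x=104.4
r.servo_line(W(90,0.3,46.5),feed=.05); print(P(),F())
r.servo_line(W(79,0.3,46.5),feed=.05); r.wait(.2);print(P(),F())
x=79
while x>69:
    x-=1; r.servo_line(W(x,0.3,46.5),feed=.05); r.wait(.1); f=F(); print(x,P(),f)
    if f[1]>13: break
p=P(); r.servo_line(W(p[0],.3,46.5),feed=.05); r.wait(.2)
r.set_gripper(.05); print(P(),F())
r.servo_line(W(p[0],.3,120),feed=.12); print(F())
r.movep(W(160,-90,200),ori()); r.wait(.2); print(F())
o=[]
for n,b in(("scene",(260,170,360,270)),("top",(165,165,265,265))):
    im=r.get_image(n); cv2.imwrite(f"pics/f_{n}.png",im[:,:,::-1]);o.append(cv2.resize(im[b[1]:b[3],b[0]:b[2],::-1],(400,400),interpolation=cv2.INTER_CUBIC))
cv2.imwrite("pics/s4.png",np.hstack(o))
E
```

```text
[103.95   0.44  47.02] [29.4 -0.3  0.2 -0.6]
[104.21   0.32  46.85] [29.8  1.4  0.4  5.9] 0.009404050064551825
[88.99  0.3  46.86] [30.2 -0.6  0.2  3.8]
[78.23  0.32 46.86] [30.8 -0.5  0.3  4.7]
78 [78.02  0.34 46.81] [31.2  0.7  0.9  8. ]
77 [77.28  0.31 46.85] [31.5  1.9  0.4  8.7]
76 [76.37  0.3  46.83] [31.8  1.3  0.1  8.5]
75 [76.2   0.29 46.81] [32.2  3.6 -0.1 12.1]
74 [76.16  0.34 46.78] [32.6  6.4  0.3 15.6]
73 [76.13  0.3  46.74] [32.9  8.1 -0.6 17.7]
72 [76.09  0.33 46.73] [33.2 11.1 -0.4 19.5]
71 [76.03  0.32 46.68] [33.6 12.5 -0.2 22.8]
70 [75.97  0.36 46.68] [34.  15.1  0.2 26.3]
[76.17  0.3  46.29] [34.9 -0.1  0.7 -0.1]
[35.6 -0.1  0.8 -0.6]
[36.5 -0.6  0.8  0.6]
```

View pics/s4.png

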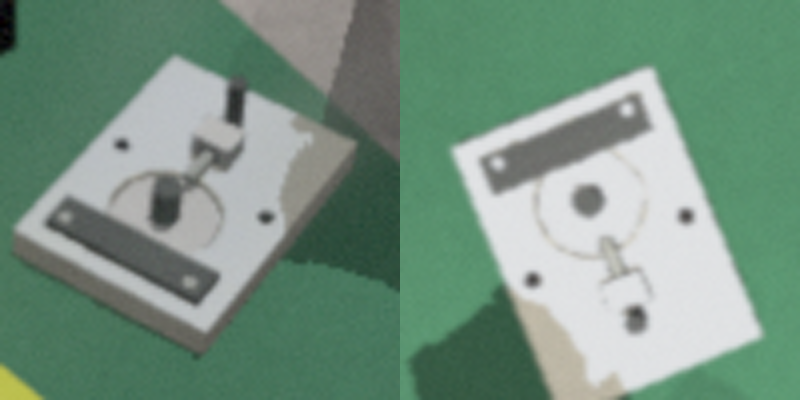

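The bolt is home: 28.2 mm of travel to a hard stop, with the nose over the disc at (190,180) in the left view and (605,240) in the right. The disc is flat under the bar and the robot is clear.

```bash
python3 -c "
from station import r
print(r.finish_job())"
```

```text
the job is handed in; nothing more can be done
None
```

I drew the bolt fully back, fitted the 64 mm disc flat in the small white stage's seat under the bar, pushed the bolt home against its stop over the disc, and handed the job in at about 36.5 s with the robot clear of everything; the other discs, bottle and loupe were never touched.

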